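# Depth check of a gear reducer with the collar gauge

## Task

Take the depth gauge out of its wooden cradle by its square handle and slide its rod down the slanted guide tube of the gear reducer until the collar sits fully home on the tube's mouth; the plunger in the tip is then pushed in by the bottom of the bore and stays there as the reading, so take care not to push it in any further. Draw the gauge out again and present it for reading: hold it level, with the tip end of its rod above the middle of the spiral-bound paper pad that lies between cradle and reducer, about a hand's breadth (10 cm) up. Finish while still holding it there, motionless; do not put it down, and leave the stamp, the mouse and the keys where they are.

Things in the scene. Friction and masses are not known exactly. Their poses are not given: they have to be found in the camera images.
- gauge: Depth gauge, about 170 g, lying level in the cradle. Origin: middle of its flat-sided square aluminium handle (20 x 20 x 110 mm), near the balance point, 55 mm above the bench; +x along the axis to the tip. Collar 36 mm across, x = 55 to 63 mm; 11 mm rod to x = 163 mm; 6 mm brass plunger sticks out to x = 181 mm. Round butt back to x = -67 mm.
- collar_face (a point): On the gauge: centre of the collar's face towards the tip, the face that stops on the tube's mouth (gauge x = 63 mm).
- rod_end (a point): On the gauge: the tip end of the 11 mm rod, where the plunger comes out (gauge x = 163 mm).
- plunger (a joint): How far the brass plunger is pushed into the rod, in m: 0 = fully out (start), 0.018 = fully in. It moves against about 2 N of friction and stays where it is left. With the collar fully home it reads about 0.010.
- cradle: Fixed wooden cradle, base 230 x 56 x 12 mm. Origin on the bench, below the gauge's origin at the start; +x: the way the gauge's tip points. Two notched upright plates, 10 mm thick, 40 wide, 60 high, at x = -48 mm (under the handle's rear end) and 125 mm (under the rod); the handle's middle is free between them. The gauge lifts straight up.
- reducer: Fixed grey gear reducer with cooling ribs, 70 mm high, base 150 x 100 mm. Origin on the bench; +x: the level direction in which its guide tube runs down. The tube's mouth is at x = 45, y = 0, z = 150 mm, the housing below it from x = 45 to 195 mm, a shaft stub to 224 mm.
- guide_tube: Straight steel tube on the reducer, slanting 35 degrees below level. Origin: centre of its mouth's rim, 150 mm above the bench; +z points out of the mouth along the axis, so the rod goes in along -z. Outside 22 mm, bore 14 mm across, widened over the last 12 mm to a funnel 28 mm wide inside, 36 outside. Bore bottom 108 mm below the rim.
- log_pad: Fixed spiral-bound white paper pad lying on the bench between the cradle and the reducer, 151 x 105 mm, 11 mm thick. Origin: the centre of its underside.
- stamp: Bystander: wooden office stamp standing upright, 28 x 44 mm, 80 mm high. Origin: centre of its underside.
- mouse: Bystander: black computer mouse, 112 x 62 x 35 mm. Origin: centre of its underside.
- keys: Bystander: bunch of keys lying flat, 110 x 121 x 9 mm. Origin: centre of its underside.

How it is judged:
By the outcome, as a careful person would: the job done as asked, in the order asked, and still so for the second after the job is handed in, while the arm keeps its last pose, push and grip.
It also fails if it takes over 54 s, if anything falls off the work surface, if the arm or the gripper's body presses on something with over 40 N, if the wrist force passes 120 N, or if a joint passes its speed limit or range.

## Robot

A 6-joint arm with a two-finger parallel gripper is mounted at the origin on a cart in front of the work surface, level with it; the furniture and walls round the work are solid. World frame = base frame: x ahead of the robot, y to its left, z up, the work surface at z = 0. Lengths are in mm, angles in rad, forces in N, time in s.
With the tool pointing down it reaches from about 325 to 900 mm from the base axis. Payload 6.1 kg.
Tool frame: the origin (TCP) lies on the centre line of the jaws, within the pads' length; the fingertips stand 22 mm ahead of it and the grasp point (between the pads) lies 3 mm ahead of it; z points along the fingers, y is the line along which they close (so a half turn about z gives the same grasp; the last joint's range is limited). The gripper opens to 85 mm and grips with 20 to 120 N. Pads are 22 mm wide; open, the fingers measure 114 mm over their backs; the gripper's body (76 mm by 85 mm) begins 54 mm behind the grasp point. The pads swing forward as they close: fully open they stand 13 mm farther back than shut.
Start: joints at [-1.239, 0.22, 1.526, -0, 1.395, -0.126], TCP at [276.227, -560.638, 253.3] pointing down, gripper open.
Joint ranges: [-2.98, 2.98], [-0.91, 2.08], [0.09, 2.57], [-1.24, 4.39], [0.2, 2.65], [-2.68, 2.68]. Speed limits (rad/s): [2.57, 2.57, 3.01, 3.14, 3.14, 3.14].

## Interface

Orientations are given as a unit quaternion [x, y, z, w].
In Python, from rig import manip gives the robot as it stands.
- The arm moves only by the tool arm_command, never from a script. Its argument "rows" is a list of rows, each an object with "dr": the turn, a rotation vector about the tool's x, y, z in degrees, a list of three; "delta_pos": the shift along the tool's x, y, z in units of 25 mm (1.0 is 25 mm), a list of three; "grip": the finger opening in mm, from 0 to 85.4. A call has 1 to 8 rows; each row shifts and turns the commanded pose from where the row before left it, along the tool's axes as they then stand; what a row does not reach is not made up. A row lasts 1/8 s, in which the tool goes at most 62.5 mm and 10.7 degrees, less where a joint would pass 70% of its speed; a pose out of reach is approached as far as the arm can. A call is refused whole if a number of a shift passes 1 or a number of a turn 10.7, either way. A call with a gripper value outside its range is refused whole. The fingers move at their own pace and stop on an object; "force" is the grip in N (left out, the last holds). Time passes only in rows, so rows that do not move let the fingers close. It gives the time, the measured TCP pose, the force, the opening and the grip force at its end, in the units of the state.
- manip.observe(): the state, without advancing time (a new reading comes with each control period).
- manip.grab_frame(name): name is "side" or "top"; returns the picture (480x640x3 uint8, red, green, blue); there is no depth.
- manip.camera_info(name): a dict with "camera_matrix" (3x3 intrinsics, pixels), "world_to_cam" (4x4, takes a point from world to camera coordinates). Camera axes: x right, y up, looking along -z (the intrinsics and any distortion apply to the point x, -y, -z); pixel columns grow to the right and rows downward; lengths in mm; the calibration is good to about 2 mm. A picture is of the moment at which its call begins. camera_info takes no time and is no camera call.
- manip.close_job(): hands the job in; it is judged then, once.
Trained networks look in the newest picture that a camera, given by its name, has taken for a name from the list of things; names that differ only in an ending like _2 or _b are one class to them, and where a whole thing is asked for, a point or a joint stands for the part that bears it (a point fixed in the world has none). Each returns a list of dicts, best first, with "confidence" (0 to 1); they miss things now and then, are a little off and sometimes report something else, mostly with a low value. They report only what shows in the picture. A call takes as long as a camera call.
- manip.find_in(camera, thing): "location" ([column, row] in pixels, amid what is visible of it).
- manip.place_of(camera, thing): "location" ([column, row] in pixels: a listed point, or the origin of a listed thing).
The state is a dict: "t": time; "q": joint angles; "dq": joint speeds; "effort": joint torques, N m; "tcp_pos": TCP position; "ee_rot": TCP orientation; "wrist_force": force on the tool from outside, world axes, zero at the start; "wrist_torque": the same for the moment, N m; "finger_gap": finger opening in mm; "grip_force": force on a finger pad.
Only numpy, scipy, OpenCV 4.12 (cv2) and the standard library are available. Lean on these libraries where they do the work, as an engineer would, in place of code of your own. Each camera call takes 0.05 s, during which the arm holds its last target. There are 200 camera calls.

## Working session

There is one attempt and no reset: what is moved stays moved. The work goes in short steps, Python scripts to look and compute and a tool call to move; the robot and the scene stay as the last step left them, time stands still between calls to the robot, and variables do not carry over. Pictures are saved under pics/ and viewed, at most 10 in all, crops included, and the job is handed in when it is done.

Besides the shell and the picture viewer there is one more tool, called after ">>>" by a JSON object that holds its "method" and its "body", one argument or row to a line. arm_command: Moves the arm, as the interface text tells. Its arguments: {"type":"object","properties":{"rows":{"type":"array"},"force":{"type":"number"}},"required":["rows"]}

```bash
mkdir -p pics; cat > h.py <<'E'
import numpy as np,cv2
from rig import manip
from scipy.spatial.transform import Rotation as R
np.set_printoptions(precision=2,suppress=True)
def ray(cam,px):
    c=manip.camera_info(cam);K=np.array(c["camera_matrix"]);T=np.array(c["world_to_cam"])
    d=np.linalg.inv(K)@np.array([px[0],px[1],1.]);d=np.array([d[0],-d[1],-d[2]])
    Rm=T[:3,:3];o=-Rm.T@T[:3,3];d=Rm.T@d;return o,d/np.linalg.norm(d)
def atz(cam,px,z):
    o,d=ray(cam,px);return o+d*(z-o[2])/d[2]
def tri(p1,p2):
    A=np.zeros((3,3));b=np.zeros(3);rs=[ray("side",p1),ray("top",p2)]
    for o,d in rs:
        P=np.eye(3)-np.outer(d,d);A+=P;b+=P@o
    x=np.linalg.solve(A,b);return x,[np.linalg.norm((np.eye(3)-np.outer(d,d))@(x-o)) for o,d in rs]
def proj(cam,X):
    c=manip.camera_info(cam);K=np.array(c["camera_matrix"]);T=np.array(c["world_to_cam"])
    p=T[:3,:3]@np.array(X)+T[:3,3];p=K@np.array([p[0],-p[1],-p[2]]);return p[:2]/p[2]
def save(cam,name):
    im=manip.grab_frame(cam);cv2.imwrite("pics/"+name,im[:,:,::-1]);return im
E
python3 - <<'E'
from h import *
for c in("side","top"): save(c,c+"0.png"); i=manip.camera_info(c);print(c,i.keys(),ray(c,(320,240)))
H=dict(gauge=55,collar_face=55,rod_end=55,cradle=0,reducer=0,guide_tube=150,log_pad=0,stamp=0,mouse=0,keys=0)
for n,z in H.items():
    r={c:manip.place_of(c,n)[:2] for c in("side","top")}
    for c in r:
        for k in r[c]: print(n,c,np.array(k["location"]),round(k["confidence"],2),atz(c,k["location"],z))
    if r["side"] and r["top"]: print("  tri",*tri(r["side"][0]["location"],r["top"][0]["location"]))
print(manip.observe())
E
```

```text
side dict_keys(['camera_matrix', 'world_to_cam']) (array([  802.64, -1061.21,   625.53]), array([-0.24,  0.87, -0.44]))
top dict_keys(['camera_matrix', 'world_to_cam']) (array([ 409.81,  -70.95, 1357.3 ]), array([ 0.08,  0.02, -1.  ]))
gauge side [334.6 202.2] 0.6 [465.68 315.3   55.  ]
gauge top [200.1 249.2] 0.59 [478.29 304.06  55.  ]
  tri [473.74 300.56  62.21] [np.float64(4.362680595872828), np.float64(4.36268059587262)]
collar_face side [334.  211.8] 0.63 [480.7  245.12  55.  ]
collar_face top [220.1 249.8] 0.7 [477.51 244.78  55.  ]
  tri [479.04 245.39  54.5 ] [np.float64(1.5663499465228938), np.float64(1.5663499465227564)]
rod_end top [255.3 251.8] 0.97 [473.37 140.58  55.  ]
cradle side [342.6 221.5] 0.85 [491.54 304.99   0.  ]
cradle side [325.3 228. ] 0.36 [452.88 250.51   0.  ]
cradle top [206.8 251.2] 0.94 [475.38 298.95   0.  ]
  tri [483.61 301.72  -0.6 ] [np.float64(8.539003136414586), np.float64(8.539003136414621)]
reducer side [304.6 309.2] 0.85 [ 512.65 -163.66    0.  ]
guide_tube side [296.9 257.5] 0.55 [ 516.4  -208.41  150.  ]
guide_tube top [377.3 238.1] 0.76
[... 402 characters left out ...]
9.4] 0.64 [641.39 -20.74   0.  ]
mouse top [257.2 205.5] 0.77 [619.68 148.2    0.  ]
keys side [206.9 390.9] 0.55 [ 418.47 -444.22    0.  ]
keys top [451.6 274. ] 0.75 [ 418.77 -449.67    0.  ]
  tri [ 419.68 -448.16    3.64] [np.float64(1.0573406661416), np.float64(1.0573406661415206)]
{'t': 1.1, 'q': array([-1.24,  0.22,  1.53, -0.  ,  1.39, -0.13]), 'dq': array([ 0., -0.,  0., -0., -0., -0.]), 'effort': array([  0.  , -49.69, -38.97,  -0.  ,   0.  ,   0.  ]), 'tcp_pos': array([ 276.2 , -560.66,  253.3 ]), 'ee_rot': array([ 0.97,  0.23, -0.  ,  0.  ]), 'wrist_force': array([ 0.24, -0.78,  0.42]), 'wrist_torque': array([0.01, 0.01, 0.02]), 'grip_force': 0.0, 'finger_gap': 85.50784183520315}
```

```bash
python3 - <<'E'
import cv2
t=cv2.imread("pics/top0.png");s=cv2.imread("pics/side0.png")
cv2.imwrite("pics/t0c.png",cv2.resize(t[170:310,150:420],None,fx=2.95,fy=2.95,interpolation=3))
cv2.imwrite("pics/s0c.png",cv2.resize(s[150:350,220:450],None,fx=3,fy=3,interpolation=3))
E
```

```text
(no output)
```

View pics/t0c.png

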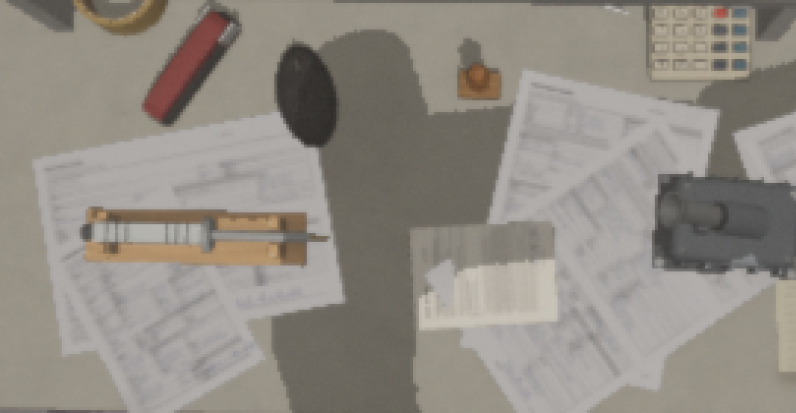

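View pics/s0c.png

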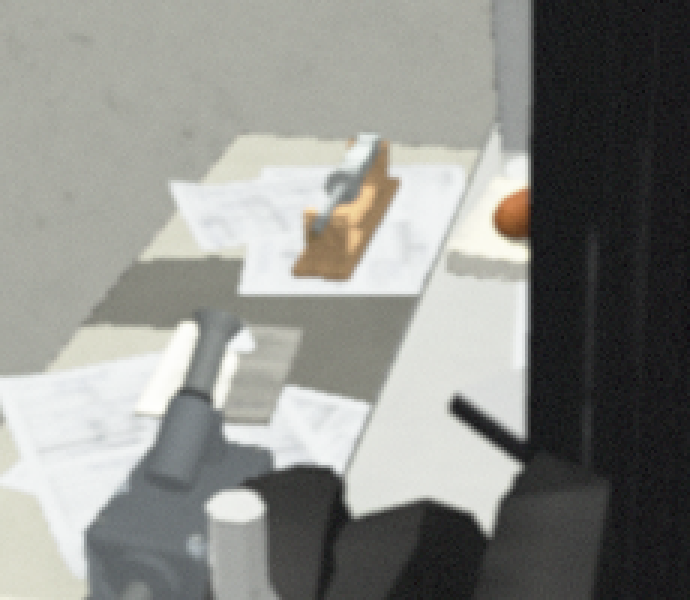

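Top view: gauge from butt at about (179,248) to tip (261,251), so its axis is nearly −y. The pad is near (314,262) and the tube mouth near (379,240), running towards −y. The side view agrees. Next I overlay models to get the yaws.

```bash
cat > ov.py <<'E'
from h import *
def frame(o,yaw): # x axis at yaw deg
    c,s=np.cos(np.radians(yaw)),np.sin(np.radians(yaw));return lambda p:np.array([o[0]+c*p[0]-s*p[1],o[1]+s*p[0]+c*p[1],p[2]])
def crop(im,cam,lines,box,f):
    x0,y0,x1,y1=box;c=cv2.resize(im[y0:y1,x0:x1],None,fx=f,fy=f,interpolation=cv2.INTER_CUBIC).copy()
    for a,b,col in lines:
        q=[tuple(int(v) for v in (proj(cam,p)-[x0,y0]+.5)*f) for p in(a,b)];cv2.line(c,*q,col,1)
    return c
def redu(o,yaw):
    F=frame(o,yaw);L=[]
    a=np.radians(35);ax=np.array([np.cos(a),0,-np.sin(a)]);m=np.array([45,0,150.]);u=np.array([np.sin(a),0,np.cos(a)]);v=np.array([0,1,0])
    t=np.linspace(0,2*np.pi,25)
    for r,d in((18,0),(11,14)):
        P=[F(m+ax*d+r*(np.cos(k)*u+np.sin(k)*v)) for k in t];L+=[(P[i],P[i+1],(0,0,255)) for i in range(24)]
    for s in(-11,11): L.append((F(m+ax*12+s*v),F(m+ax*100+s*v),(0,255,255)))
    P=[F((x,y,70)) for x,y in((45,-50),(195,-50),(195,50),(45,50))];L+=[(P[i],P[(i+1)%4],(0,255,0)) for i in range(4)]
    P=[F((x,y,0)) for x,y in((45,-50),(195,-50),(195,50),(45,50))];L+=[(P[i],P[(i+1)%4],(255,0,0)) for i in range(4)]
    return L
def gau(o,yaw):
    F=frame(o,yaw);L=[]
    for x0,x1,w,z in((-55,55,10,65),(63,163,5.5,55),(163,181,3,55),(55,63,18,55)):
        for s in(-1,1):L.append((F((x0,s*w,z)),F((x1,s*w,z)),(0,0,255)))
        L.append((F((x1,-w,z)),F((x1,w,z)),(0,0,255)))
    P=[F((x,y,12)) for x,y in((-67.5-10,-28),(152.5,-28),(152.5,28),(-77.5,28))];L+=[(P[i],P[(i+1)%4],(0,255,0)) for i in range(4)]
    return L
E
python3 - <<'E'
from ov import *
t=cv2.imread("pics/top0.png");s=cv2.imread("pics/side0.png")
L=redu((514,-162),-91)
A=crop(t,"top",L,(366,222,426,268),6.5);B=crop(s,"side",L,(240,245,320,350),3.7)
A=cv2.resize(A,(390,299));
C=crop(t,"top",gau((478.5,304),-92),(172,232,272,266),7.4)
W=np.zeros((600,790,3),np.uint8);W[:299,:390]=A;h,w=B.shape[:2];W[:min(h,340),395:395+w]=B[:340];h,w=C.shape[:2];W[345:345+h,:w]=C[:,:790];cv2.imwrite("pics/o1.png",W)
print(A.shape,B.shape,C.shape)
E
```

```text
(299, 390, 3) (388, 296, 3) (252, 740, 3)
```

View pics/o1.png

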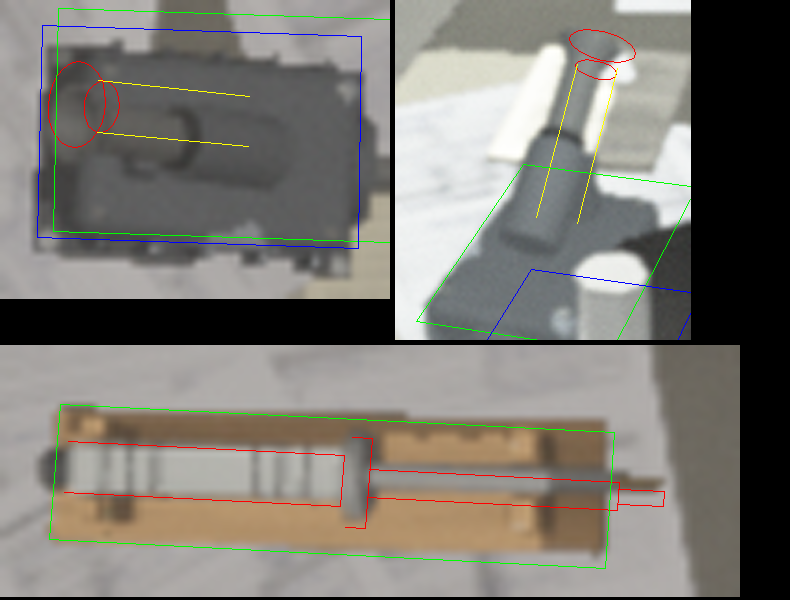

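The overlay shows the gauge nearer yaw −90.5° and the tube turned further than my −91° guess. I need an enhanced look at the tube.

```bash
python3 - <<'E'
from ov import *
t=cv2.imread("pics/top0.png");s=cv2.imread("pics/side0.png")
def cr(im,b,f):
    c=im[b[1]:b[3],b[0]:b[2]].astype(float);c=np.clip((c-35)*2.2,0,255).astype(np.uint8);return cv2.resize(c,None,fx=f,fy=f,interpolation=cv2.INTER_CUBIC)
A=cr(t,(368,226,408,262),10);B=cr(s,(260,250,305,325),8)
W=np.zeros((600,790,3),np.uint8);W[:360,:400]=A;W[:600,410:770]=B
for k in range(0,400,50): cv2.putText(W,str(k),(k,370),0,.3,(255,255,255));cv2.putText(W,str(k),(400,k+5),0,.3,(0,255,0))
cv2.imwrite("pics/o2.png",W)
# gauge axis: low saturation within cradle
g=t[232:266,172:272].astype(int);sat=g.max(2)-g.min(2)
for c in list(range(10,44,3))+list(range(50,72,3)):
    col=sat[8:27,c]; w=np.clip(30-col,0,30); print(c+172,round((w*np.arange(240,259)).sum()/max(w.sum(),1),2),w.sum(),end=' | ')
E
```

```text
182 247.95 145 | 185 247.28 171 | 188 247.29 194 | 191 247.17 168 | 194 247.17 175 | 197 247.18 175 | 200 247.28 166 | 203 247.26 167 | 206 247.33 163 | 209 247.59 178 | 212 247.64 178 | 215 247.79 177 | 222 247.1 195 | 225 246.37 94 | 228 245.55 110 | 231 245.37 107 | 234 245.79 110 | 237 245.87 111 | 240 245.93 110 | 243 246.23 122 |
```

View pics/o2.png

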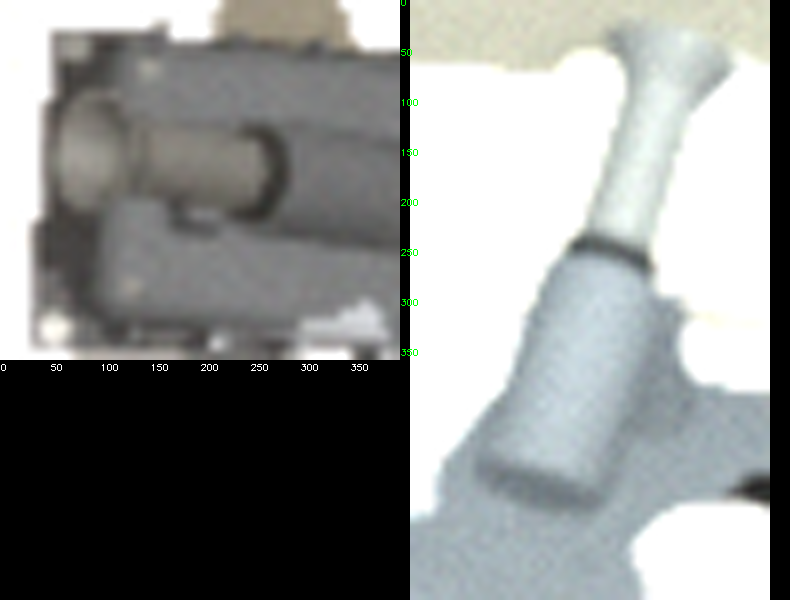

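Enhanced view. In the top camera the mouth rim is at about (376.3,240.6) and the tube axis runs to (393.8,242.8) at the ring. In the side camera the mouth is at about (292.3,255.5), the ring at (284.8,281.2) and the boss end at (275.8,310.8).

```bash
python3 - <<'E'
from ov import *
from scipy.optimize import least_squares
T=lambda c:((np.array(c)+.5)/10-.5+[368,226]); S=lambda c:((np.array(c)-[410,0]+.5)/8-.5+[260,250])
tm,tr,t1=T((88,152)),T((262,173)),T((195,165)); sm,sr,sb,s1=S((672,48)),S((612,253)),S((540,490)),S((641,168))
print(tm,sm,tri(sm,tm)); print(tri(sr,tr))
for a in (T((87,150)),T((88,152))): pass
def line(cam,P):  # plane normal from points
    D=np.array([ray(cam,p)[1] for p in P]);return np.linalg.svd(D)[2][2]
n=np.cross(line("top",[tm,t1,tr]),line("side",[sm,s1,sr,sb]));n/=np.linalg.norm(n);n*=-np.sign(n[2]);print("axis",n,"down deg",np.degrees(np.arcsin(-n[2])),"yaw",np.degrees(np.arctan2(n[1],n[0])))
a=np.radians(35)
def pt(v,d): y=np.radians(v[2]);return np.array([v[0],v[1],150])+d*np.array([np.cos(a)*np.cos(y),np.cos(a)*np.sin(y),-np.sin(a)])
def res(v):
    r=[proj("top",pt(v,0))-tm,proj("side",pt(v,0))-sm]
    for cam,p,d in(("top",tr,v[3]),("side",sr,v[3]),("top",t1,v[4]),("side",sb,v[5])): r.append(proj(cam,pt(v,d))-p)
    return np.concatenate(r)
f=least_squares(res,[514,-200,-93,65,40,140]);print(f.x,f.fun)
# sanity of housing: bolt corner / pad
for y in(-31,): print(proj("top",(448,y,11)))
# gauge yaw: handle centre px
for c,z in(((100,469),65),((330,477),65),((358,478),55),((655,484),55)): print(atz("top",((np.array(c)-[0,345]*(np.array(c)[1]>345)+.5)/7.4-.5+[172,232]),z))
E
```

```text
[376.35 240.75] [292.31 255.56] (array([ 505.01, -204.21,  150.79]), [np.float64(0.6733498956854689), np.float64(0.6733498956854723)])
(array([ 503.4 , -255.41,  121.74]), [np.float64(1.9349459595691958), np.float64(1.9349459595692085)])
axis [-0.04 -0.83 -0.55] down deg 33.31595219995549 yaw -92.60560371639428
[ 505.29 -205.4   -92.97   56.43   38.23  115.96] [ 0.32 -0.31 -0.37  0.68 -1.84 -0.39 -0.5   0.91  0.03 -0.23  0.02  0.01]
[313.81 261.87]Traceback (most recent call last):
  File "<stdin>", line 20, in <module>
TypeError: can't multiply sequence by non-int of type 'numpy.bool'
```

```bash
cat >> h.py <<'E'
def togo(pos,axis,yv):
    """target TCP pos, tool z dir, tool y hint -> shift units in current tool frame, in target frame; rotvec deg"""
    o=manip.observe();Rc=R.from_quat(o["ee_rot"]);z=np.array(axis,float);z/=np.linalg.norm(z);y=np.array(yv,float);y-=z*(y@z);y/=np.linalg.norm(y)
    Rt=R.from_matrix(np.c_[np.cross(y,z),y,z]);d=np.array(pos)-o["tcp_pos"]
    print("t",round(o["t"],2),"pos",o["tcp_pos"],"now-frame",Rc.inv().apply(d)/25,"target-frame",Rt.inv().apply(d)/25,"rot",np.degrees((Rc.inv()*Rt).as_rotvec()),"F",o["wrist_force"],"gap",round(o["finger_gap"],1),"grip",round(o["grip_force"],1))
def yw(d): d=np.radians(d);return [np.cos(d),np.sin(d),0]
E
python3 -c "
from h import *
togo((478,304,150),(0,0,-1),yw(-1.5))"
```

```text
t 1.1 pos [ 276.2  -560.66  253.3 ] now-frame [ 22.52 -27.46   4.13] target-frame [34.79  7.16  4.13] rot [  0.     0.   -62.27] F [ 0.24 -0.78  0.42] gap 85.5 grip 0.0
```

>>> {"method": "arm_command", "body": {
  "rows": [
    {"dr": [0,0,-10.4],"delta_pos": [0,0,0],"grip": 85},
    {"dr": [0,0,-10.4],"delta_pos": [0,0,0],"grip": 85},
    {"dr": [0,0,-10.4],"delta_pos": [0,0,0],"grip": 85},
    {"dr": [0,0,-10.4],"delta_pos": [0,0,0],"grip": 85},
    {"dr": [0,0,-10.4],"delta_pos": [0,0,0],"grip": 85},
    {"dr": [0,0,-10.3],"delta_pos": [0,0,0],"grip": 85},
    {"dr": [0,0,0],"delta_pos": [1,0.2,0],"grip": 85},
    {"dr": [0,0,0],"delta_pos": [1,0.2,0],"grip": 85}
  ],
  "force": 60
}}

```text
t: 2.1
tcp_pos: [287.5, -510.4, 253.1]
ee_rot: [0.716, 0.698, 0.0, -0.0]
wrist_force: [0.7, 1.2, -0.1]
finger_gap: 84.7
grip_force: 0.0
```

>>> {"method": "arm_command", "body": {
  "rows": [
    {"dr": [0,0,0],"delta_pos": [1,0.2,0],"grip": 85},
    {"dr": [0,0,0],"delta_pos": [1,0.2,0],"grip": 85},
    {"dr": [0,0,0],"delta_pos": [1,0.2,0],"grip": 85},
    {"dr": [0,0,0],"delta_pos": [1,0.2,0],"grip": 85},
    {"dr": [0,0,0],"delta_pos": [1,0.2,0],"grip": 85},
    {"dr": [0,0,0],"delta_pos": [1,0.2,0],"grip": 85},
    {"dr": [0,0,0],"delta_pos": [1,0.2,0],"grip": 85},
    {"dr": [0,0,0],"delta_pos": [1,0.2,0],"grip": 85}
  ]
}}

```text
t: 3.1
tcp_pos: [332.8, -311.2, 253.5]
ee_rot: [0.716, 0.698, 0.0, 0.0]
wrist_force: [0.7, -0.1, -0.0]
finger_gap: 85.3
grip_force: 0.0
```

>>> {"method": "arm_command", "body": {
  "rows": [
    {"dr": [0,0,0],"delta_pos": [1,0.2,0],"grip": 85},
    {"dr": [0,0,0],"delta_pos": [1,0.2,0],"grip": 85},
    {"dr": [0,0,0],"delta_pos": [1,0.2,0],"grip": 85},
    {"dr": [0,0,0],"delta_pos": [1,0.2,0],"grip": 85},
    {"dr": [0,0,0],"delta_pos": [1,0.2,0],"grip": 85},
    {"dr": [0,0,0],"delta_pos": [1,0.2,0],"grip": 85},
    {"dr": [0,0,0],"delta_pos": [1,0.2,0],"grip": 85},
    {"dr": [0,0,0],"delta_pos": [1,0.2,0],"grip": 85}
  ]
}}

```text
t: 4.1
tcp_pos: [377.9, -112.3, 253.5]
ee_rot: [0.716, 0.698, 0.0, 0.0]
wrist_force: [0.9, 0.2, -0.1]
finger_gap: 84.7
grip_force: 0.0
```

>>> {"method": "arm_command", "body": {
  "rows": [
    {"dr": [0,0,0],"delta_pos": [1,0.2,0],"grip": 85},
    {"dr": [0,0,0],"delta_pos": [1,0.2,0],"grip": 85},
    {"dr": [0,0,0],"delta_pos": [1,0.2,0],"grip": 85},
    {"dr": [0,0,0],"delta_pos": [1,0.2,0],"grip": 85},
    {"dr": [0,0,0],"delta_pos": [1,0.2,0],"grip": 85},
    {"dr": [0,0,0],"delta_pos": [1,0.2,0],"grip": 85},
    {"dr": [0,0,0],"delta_pos": [1,0.2,0],"grip": 85},
    {"dr": [0,0,0],"delta_pos": [1,0.2,0],"grip": 85}
  ]
}}

```text
t: 5.1
tcp_pos: [423.1, 86.7, 253.5]
ee_rot: [0.716, 0.698, 0.0, 0.0]
wrist_force: [-0.1, -0.5, -0.3]
finger_gap: 85.0
grip_force: 0.0
```

```bash
python3 -c "
from h import *
togo((478,304,100),(0,0,-1),yw(-1.5))"
```

```text
t 5.1 pos [423.05  86.67 253.53] now-frame [8.75 1.97 6.14] target-frame [8.75 1.97 6.14] rot [0.04 0.   0.03] F [-0.13 -0.53 -0.26] gap 85.0 grip 0.0
```

>>> {"method": "arm_command", "body": {
  "rows": [
    {"dr": [0,0,0],"delta_pos": [1,0.2,0.3],"grip": 85},
    {"dr": [0,0,0],"delta_pos": [1,0.2,0.3],"grip": 85},
    {"dr": [0,0,0],"delta_pos": [1,0.2,0.3],"grip": 85},
    {"dr": [0,0,0],"delta_pos": [1,0.2,0.3],"grip": 85},
    {"dr": [0,0,0],"delta_pos": [1,0.2,0.3],"grip": 85},
    {"dr": [0,0,0],"delta_pos": [1,0.2,0.4],"grip": 85},
    {"dr": [0,0,0],"delta_pos": [1,0.2,0.5],"grip": 85},
    {"dr": [0,0,0],"delta_pos": [1,0.2,0.5],"grip": 85}
  ]
}}

```text
t: 6.1
tcp_pos: [468.2, 285.6, 180.6]
ee_rot: [0.716, 0.698, 0.0, 0.0]
wrist_force: [0.5, -0.2, 0.1]
finger_gap: 84.9
grip_force: 0.0
```

>>> {"method": "arm_command", "body": {
  "rows": [
    {"dr": [0,0,0],"delta_pos": [0.75,0.35,0.8],"grip": 85},
    {"dr": [0,0,0],"delta_pos": [0,0,0.8],"grip": 85},
    {"dr": [0,0,0],"delta_pos": [0,0,0.8],"grip": 85},
    {"dr": [0,0,0],"delta_pos": [0,0,0.8],"grip": 85},
    {"dr": [0,0,0],"delta_pos": [0,0,0.6],"grip": 85},
    {"dr": [0,0,0],"delta_pos": [0,0,0],"grip": 85}
  ]
}}

```text
t: 6.85
tcp_pos: [476.2, 302.6, 84.2]
ee_rot: [0.716, 0.698, -0.001, -0.0]
wrist_force: [0.3, -0.1, -0.0]
finger_gap: 85.3
grip_force: 0.0
```

```bash
python3 -c "
from h import *
togo((478,304,55),(0,0,-1),yw(-1.5))
im=save('top','t1.png')[:,:,::-1]
print([ (n,manip.place_of('top',n)[:1]) for n in ('collar_face','rod_end')])
cv2.imwrite('pics/t1c.png',cv2.resize(im[215:285,170:280],None,fx=7,fy=7,interpolation=2))"
```

```text
t 6.85 pos [476.21 302.59  84.21] now-frame [0.06 0.07 1.17] target-frame [0.06 0.07 1.17] rot [-0.15  0.07  0.01] F [ 0.31 -0.1  -0.02] gap 85.3 grip 0.0
[('collar_face', [{'location': [220.6, 249.8], 'confidence': 0.86}]), ('rod_end', [{'location': [255.0, 251.4], 'confidence': 0.7}])]
```

View pics/t1c.png

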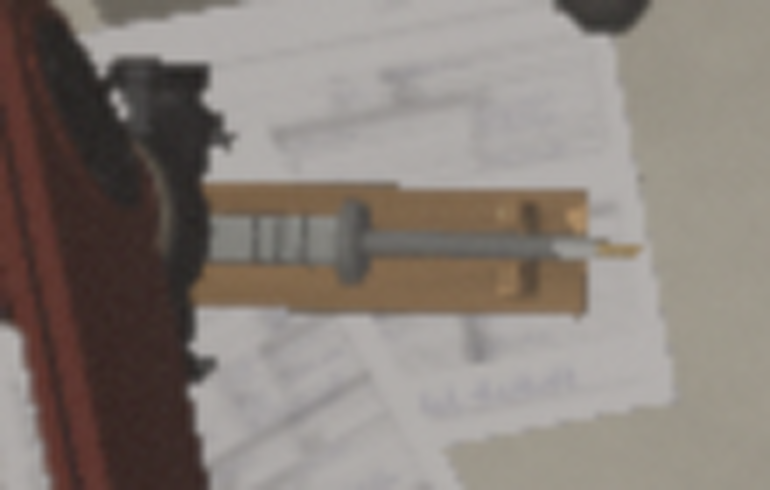

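The gripper straddles the handle. The axis from handle (270,239) to rod end (590,246) implies a yaw of about −90.3°. I'll correct by 1.2°, go down and close.

>>> {"method": "arm_command", "body": {
  "rows": [
    {"dr": [0,0,-1.2],"delta_pos": [0.05,0.05,0.6],"grip": 85},
    {"dr": [0,0,0],"delta_pos": [0,0,0.57],"grip": 85},
    {"dr": [0,0,0],"delta_pos": [0,0,0],"grip": 40},
    {"dr": [0,0,0],"delta_pos": [0,0,0],"grip": 0},
    {"dr": [0,0,0],"delta_pos": [0,0,0],"grip": 0},
    {"dr": [0,0,0],"delta_pos": [0,0,0],"grip": 0},
    {"dr": [0,0,0],"delta_pos": [0,0,0],"grip": 0},
    {"dr": [0,0,0],"delta_pos": [0,0,0],"grip": 0}
  ],
  "force": 60
}}

```text
t: 8.0
tcp_pos: [480.1, 304.8, 57.7]
ee_rot: [0.709, 0.705, 0.002, 0.001]
wrist_force: [5.4, 0.2, 1.4]
finger_gap: 19.0
grip_force: 62.0
```

>>> {"method": "arm_command", "body": {
  "rows": [
    {"dr": [0,0,0],"delta_pos": [0,0,-0.3],"grip": 0},
    {"dr": [0,0,0],"delta_pos": [0,0,-0.7],"grip": 0},
    {"dr": [0,0,0],"delta_pos": [0,0,-1],"grip": 0},
    {"dr": [0,0,0],"delta_pos": [0,0,-1],"grip": 0},
    {"dr": [0,0,0],"delta_pos": [0,0,-1],"grip": 0},
    {"dr": [0,0,0],"delta_pos": [0,0,-1],"grip": 0},
    {"dr": [0,0,0],"delta_pos": [0,0,-1],"grip": 0},
    {"dr": [0,0,0],"delta_pos": [0,0,-1],"grip": 0}
  ]
}}

```text
t: 9.0
tcp_pos: [477.1, 304.2, 231.4]
ee_rot: [0.709, 0.706, -0.001, -0.001]
wrist_force: [1.6, 0.0, -2.0]
finger_gap: 18.9
grip_force: 61.9
```

```bash
cat >> h.py <<'E'
def gpts():
    "measured gauge points (tri) and in tool frame"
    o=manip.observe();Rc=R.from_quat(o["ee_rot"])
    for c in("side","top"): manip.grab_frame(c)
    for n in("gauge","collar_face","rod_end"):
        r=[manip.place_of(c,n)[:1] for c in("side","top")]
        if all(r):
            x,e=tri(r[0][0]["location"],r[1][0]["location"]);print(n,x,"err",e[0],"tool",Rc.inv().apply(x-o["tcp_pos"]),[a[0]["confidence"] for a in r])
        else: print(n,r)
E
python3 -c "
from h import *
togo((478,100,300),(0,0,-1),yw(-3))
gpts()"
```

```text
t 9.0 pos [477.06 304.25 231.36] now-frame [-8.17  0.07 -2.74] target-frame [-8.16  0.47 -2.75] rot [-0.19  0.05  2.74] F [ 1.58  0.03 -2.02] gap 18.9 grip 61.9
gauge [470.1  301.07 237.29] err 1.116797401505046 tool [-3.21 -6.97 -5.91] [0.65, 0.89]
collar_face [470.75 244.67 221.81] err 1.0544377545030534 tool [-59.6   -6.01   9.61] [0.49, 0.72]
rod_end [[], [{'location': [249.2, 243.7], 'confidence': 0.73}]]
```

```bash
python3 -c "
from h import *
togo((514.4,-25.7,279),(0,0,-1),yw(-3))"
```

```text
t 9.4 pos [477.53 304.08 229.72] now-frame [-13.19   1.53  -1.96] target-frame [-13.1    2.16  -1.97] rot [-0.17  0.08  2.73] F [ 0.37  0.71 -2.17] gap 19.4 grip 61.9
```

>>> {"method": "arm_command", "body": {
  "rows": [
    {"dr": [0,0,2.7],"delta_pos": [0,0,-0.2],"grip": 0},
    {"dr": [0,0,0],"delta_pos": [-0.6,0.1,-0.2],"grip": 0},
    {"dr": [0,0,0],"delta_pos": [-1,0.2,-0.2],"grip": 0},
    {"dr": [0,0,0],"delta_pos": [-1,0.2,-0.2],"grip": 0},
    {"dr": [0,0,0],"delta_pos": [-1,0.2,-0.2],"grip": 0},
    {"dr": [0,0,0],"delta_pos": [-1,0.2,-0.2],"grip": 0},
    {"dr": [0,0,0],"delta_pos": [-1,0.2,-0.2],"grip": 0},
    {"dr": [0,0,0],"delta_pos": [-1,0.2,-0.2],"grip": 0}
  ]
}}

```text
t: 10.4
tcp_pos: [502.1, 136.2, 271.4]
ee_rot: [0.725, 0.689, -0.0, -0.0]
wrist_force: [-0.4, -1.2, -2.2]
finger_gap: 19.1
grip_force: 61.9
```

>>> {"method": "arm_command", "body": {
  "rows": [
    {"dr": [0,0,0],"delta_pos": [-1,0.2,-0.2],"grip": 0},
    {"dr": [0,0,0],"delta_pos": [-1,0.2,-0.2],"grip": 0},
    {"dr": [0,0,0],"delta_pos": [-1,0.2,0],"grip": 0},
    {"dr": [0,0,0],"delta_pos": [-1,0.2,0],"grip": 0},
    {"dr": [0,0,0],"delta_pos": [-1,0.1,0],"grip": 0},
    {"dr": [0,0,0],"delta_pos": [-1,0.1,0],"grip": 0},
    {"dr": [0,0,0],"delta_pos": [-0.5,0,0],"grip": 0},
    {"dr": [0,5,0],"delta_pos": [0,0,0],"grip": 0}
  ]
}}

```text
t: 11.4
tcp_pos: [518.6, -25.6, 281.4]
ee_rot: [0.724, 0.688, 0.032, -0.031]
wrist_force: [0.2, -0.8, -1.5]
finger_gap: 19.0
grip_force: 61.9
```

>>> {"method": "arm_command", "body": {
  "rows": [
    {"dr": [0,8,0],"delta_pos": [0,0,0],"grip": 0},
    {"dr": [0,8,0],"delta_pos": [0,0,0],"grip": 0},
    {"dr": [0,8,0],"delta_pos": [0,0,0],"grip": 0},
    {"dr": [0,6,0],"delta_pos": [0,0,0],"grip": 0},
    {"dr": [0,0,0],"delta_pos": [0,0,0],"grip": 0},
    {"dr": [0,0,0],"delta_pos": [0,0,0],"grip": 0}
  ]
}}

```text
t: 12.15
tcp_pos: [519.0, -25.6, 281.7]
ee_rot: [0.692, 0.657, 0.217, -0.206]
wrist_force: [0.3, -0.1, -2.8]
finger_gap: 19.0
grip_force: 61.9
```

```bash
cat >> h.py <<'E'
a35=np.radians(35)
def ins(mouth,yaw,tip,off=2.7,p=35):
    "togo for gauge plunger tip (x=181) 'tip' mm before the mouth on the axis"
    q=np.radians(p);y=np.radians(yaw);a=np.array([np.cos(q)*np.cos(y),np.cos(q)*np.sin(y),-np.sin(q)])
    zt=np.array([-np.sin(q)*np.cos(y),-np.sin(q)*np.sin(y),-np.cos(q)])
    togo(np.array(mouth)-(181+tip)*a-off*zt,zt,[-np.sin(y),np.cos(y),0])
E
python3 - <<'E'
from h import *
ins((505,-205,150),-93,40)
T=save("top","t2.png")[:,:,::-1];S=save("side","s2.png")[:,:,::-1]
gpts()
W=np.zeros((600,800,3),np.uint8);W[:300,:]=cv2.resize(T[215:275,300:460],None,fx=5,fy=5,interpolation=2)
b=cv2.resize(S[200:275,260:360],None,fx=4,fy=4,interpolation=2);W[300:600,:400]=b
W=np.clip((W.astype(float)-20)*1.6,0,255).astype(np.uint8);cv2.imwrite("pics/w2.png",W)
E
```

```text
t 12.15 pos [518.95 -25.6  281.67] now-frame [-0.07 -0.18  0.08] target-frame [-0.08 -0.18  0.08] rot [-0.01  0.12  0.05] F [ 0.31 -0.11 -2.8 ] gap 19.0 grip 61.9
gauge [514.82 -28.86 284.8 ] err 0.6874888702967196 tool [-1.79 -4.08 -4.48] [0.71, 0.8]
collar_face [[{'location': [312.3, 189.7], 'confidence': 0.69}], []]
rod_end [[{'location': [301.6, 228.1], 'confidence': 0.98}], []]
```

View pics/w2.png

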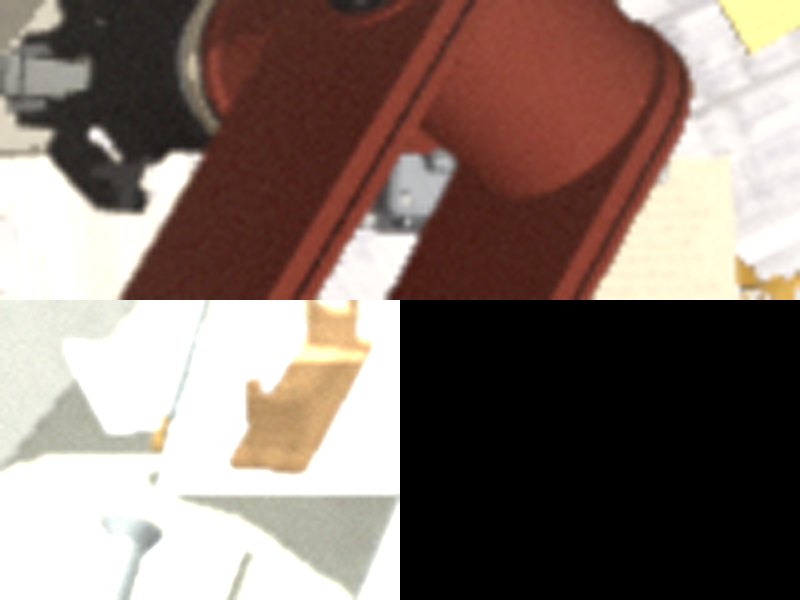

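```bash
python3 - <<'E'
from h import *
o=manip.observe();Rc=R.from_quat(o["ee_rot"]);P=lambda d:o["tcp_pos"]+Rc.apply([-d,0,2.7])
for d in(63,163,181,221,321): print(d,P(d),proj("side",P(d)))
print("mouth",proj("side",(505,-205,150)),proj("side",(510,-205,150)),proj("side",(505,-205,155)))
S=cv2.imread("pics/s2.png");
print([manip.place_of("side","guide_tube")[:1]])
W=np.clip((S[165:330,255:335].astype(float)-20)*1.0,0,255).astype(np.uint8);W=cv2.resize(W,None,fx=3.6,fy=3.6,interpolation=2)
b=cv2.resize(S[215:265,275:320],None,fx=11,fy=11,interpolation=2);V=np.zeros((600,790,3),np.uint8);V[:W.shape[0],:W.shape[1]]=W;V[:550,292:787]=b;cv2.imwrite("pics/w3.png",V)
E
```

```text
63 [516.4  -75.4  243.32] [313.54 188.93]
163 [ 512.2  -157.22  185.99] [301.58 229.76]
181 [ 511.44 -171.95  175.67] [299.31 237.48]
221 [ 509.76 -204.68  152.73] [294.16 255.06]
321 [ 505.56 -286.5    95.4 ] [280.46 301.81]
mouth [291.86 256.14] [294.29 256.38] [291.73 253.88]
[[{'location': [294.3, 257.7], 'confidence': 0.6}]]
```

View pics/w3.png

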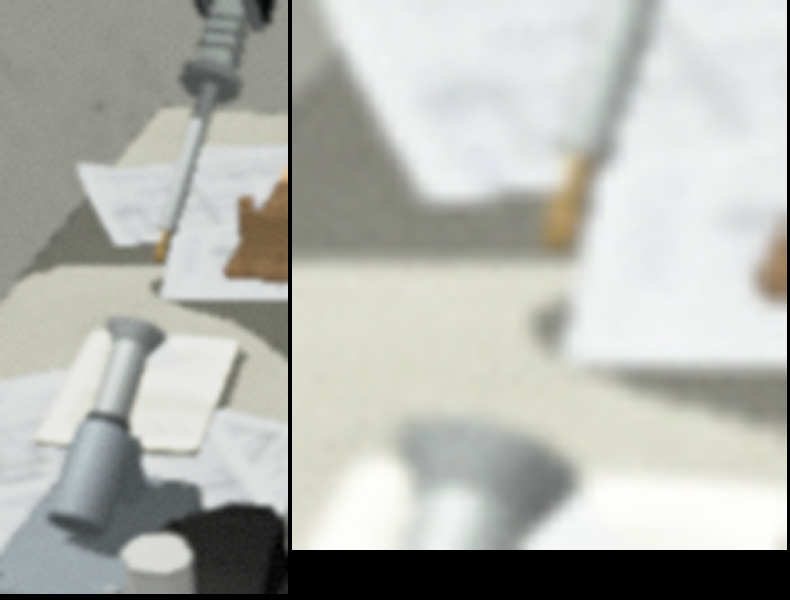

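Zoomed side view: rod end at about (300.9,228.6) and plunger tip at (298.5,237.3), within 1 px of the prediction. The mouth centre is at about (292.4,255.3), so the axis passes about 2 mm to +x of it. Shifting −2.5 mm and starting in.

>>> {"method": "arm_command", "body": {
  "rows": [
    {"dr": [0,0,0],"delta_pos": [0,-0.1,0.05],"grip": 0},
    {"dr": [0,0,0],"delta_pos": [-0.4,0,0],"grip": 0},
    {"dr": [0,0,0],"delta_pos": [-0.4,0,0],"grip": 0},
    {"dr": [0,0,0],"delta_pos": [-0.4,0,0],"grip": 0},
    {"dr": [0,0,0],"delta_pos": [-0.4,0,0],"grip": 0},
    {"dr": [0,0,0],"delta_pos": [-0.2,0,0],"grip": 0},
    {"dr": [0,0,0],"delta_pos": [0,0,0],"grip": 0}
  ]
}}

```text
t: 13.58
tcp_pos: [514.5, -61.9, 254.4]
ee_rot: [0.692, 0.656, 0.218, -0.207]
wrist_force: [0.2, -0.2, -1.5]
finger_gap: 19.1
grip_force: 61.9
```

```bash
python3 - <<'E'
from h import *
ins((507,-205,150),-93,-118)
o=manip.observe();print(R.from_quat(o["ee_rot"]).inv().apply(o["wrist_force"]),o["wrist_torque"])
S=save("side","s3.png")[:,:,::-1]
cv2.imwrite("pics/w4.png",cv2.resize(S[215:275,270:325],None,fx=9.5,fy=9.5,interpolation=2))
E
```

```text
t 13.57 pos [514.51 -61.86 254.41] now-frame [-4.57  0.    0.02] target-frame [-4.57 -0.    0.02] rot [-0.02 -0.02 -0.02] F [ 0.23 -0.22 -1.46] gap 19.1 grip 61.9
[-1.01  0.24  1.07] [-0.4   0.02 -0.04]
```

View pics/w4.png

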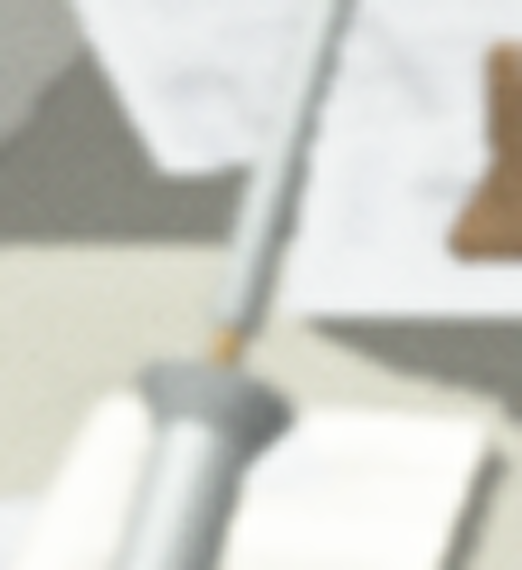

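The rod is in line with the funnel and the plunger is entering its centre. I'll advance and watch the force.

>>> {"method": "arm_command", "body": {
  "rows": [
    {"dr": [0,0,0],"delta_pos": [-0.3,0,0],"grip": 0},
    {"dr": [0,0,0],"delta_pos": [-0.3,0,0],"grip": 0},
    {"dr": [0,0,0],"delta_pos": [-0.3,0,0],"grip": 0},
    {"dr": [0,0,0],"delta_pos": [0,0,0],"grip": 0}
  ]
}}

```text
t: 14.12
tcp_pos: [513.4, -80.4, 241.2]
ee_rot: [0.692, 0.656, 0.218, -0.207]
wrist_force: [0.4, -0.3, -1.5]
finger_gap: 19.0
grip_force: 61.9
```

>>> {"method": "arm_command", "body": {
  "rows": [
    {"dr": [0,0,0],"delta_pos": [-0.3,0,0],"grip": 0},
    {"dr": [0,0,0],"delta_pos": [-0.3,0,0],"grip": 0},
    {"dr": [0,0,0],"delta_pos": [0,0,0],"grip": 0}
  ]
}}

```text
t: 14.5
tcp_pos: [512.9, -92.7, 232.7]
ee_rot: [0.692, 0.656, 0.218, -0.207]
wrist_force: [0.4, 0.0, -2.2]
finger_gap: 19.2
grip_force: 61.9
```

```bash
cat >> h.py <<'E'
def st(tip=-118):
    ins((507,-205,150),-93,tip)
    o=manip.observe();r=R.from_quat(o["ee_rot"]).inv();print("Ftool",r.apply(o["wrist_force"]),"Ttool",r.apply(o["wrist_torque"]))
E
python3 -c "
from h import *
st()"
```

```text
t 14.5 pos [512.86 -92.67 232.73] now-frame [-3.06  0.    0.02] target-frame [-3.06  0.    0.02] rot [-0.02 -0.01 -0.03] F [ 0.36  0.04 -2.17] gap 19.2 grip 61.9
Ftool [-1.2   0.36  1.81] Ttool [ 0.04 -0.43 -0.05]
```

>>> {"method": "arm_command", "body": {
  "rows": [
    {"dr": [0,0,0],"delta_pos": [-0.3,0,0],"grip": 0},
    {"dr": [0,0,0],"delta_pos": [-0.3,0,0],"grip": 0},
    {"dr": [0,0,0],"delta_pos": [-0.3,0,0],"grip": 0},
    {"dr": [0,0,0],"delta_pos": [0,0,0],"grip": 0}
  ]
}}

```text
t: 15.0
tcp_pos: [511.9, -111.1, 219.8]
ee_rot: [0.692, 0.656, 0.218, -0.207]
wrist_force: [0.4, -0.1, -1.1]
finger_gap: 18.7
grip_force: 61.9
```

>>> {"method": "arm_command", "body": {
  "rows": [
    {"dr": [0,0,0],"delta_pos": [-0.3,0,0],"grip": 0},
    {"dr": [0,0,0],"delta_pos": [-0.3,0,0],"grip": 0},
    {"dr": [0,0,0],"delta_pos": [-0.3,0,0],"grip": 0},
    {"dr": [0,0,0],"delta_pos": [-0.3,0,0],"grip": 0},
    {"dr": [0,0,0],"delta_pos": [0,0,0],"grip": 0}
  ]
}}

```text
t: 15.62
tcp_pos: [510.6, -135.6, 202.6]
ee_rot: [0.692, 0.656, 0.218, -0.207]
wrist_force: [-0.0, 0.7, -1.8]
finger_gap: 19.1
grip_force: 61.9
```

```bash
python3 -c "
from h import *
st()"
```

```text
t 15.62 pos [ 510.62 -135.61  202.61] now-frame [-0.96  0.    0.02] target-frame [-0.96  0.    0.02] rot [-0.02 -0.02 -0.03] F [-0.02  0.72 -1.8 ] gap 19.1 grip 61.9
Ftool [-0.44 -0.06  1.89] Ttool [ 0.   -0.47  0.04]
```

>>> {"method": "arm_command", "body": {
  "rows": [
    {"dr": [0,0,0],"delta_pos": [-0.2,0,0],"grip": 0},
    {"dr": [0,0,0],"delta_pos": [-0.2,0,0],"grip": 0},
    {"dr": [0,0,0],"delta_pos": [-0.15,0,0],"grip": 0},
    {"dr": [0,0,0],"delta_pos": [0,0,0],"grip": 0}
  ]
}}

```text
t: 16.12
tcp_pos: [510.1, -146.6, 195.0]
ee_rot: [0.692, 0.657, 0.218, -0.207]
wrist_force: [0.5, -0.0, -1.6]
finger_gap: 18.8
grip_force: 61.9
```

>>> {"method": "arm_command", "body": {
  "rows": [
    {"dr": [0,0,0],"delta_pos": [-0.1,0,0],"grip": 0},
    {"dr": [0,0,0],"delta_pos": [-0.1,0,0],"grip": 0},
    {"dr": [0,0,0],"delta_pos": [0,0,0],"grip": 0}
  ]
}}

```text
t: 16.5
tcp_pos: [510.0, -150.5, 192.3]
ee_rot: [0.692, 0.657, 0.218, -0.207]
wrist_force: [-0.2, 1.2, -1.4]
finger_gap: 19.0
grip_force: 61.9
```

```bash
python3 -c "
from h import *
st()"
```

```text
t 16.5 pos [ 510.   -150.49  192.31] now-frame [-0.24 -0.01  0.03] target-frame [-0.24 -0.01  0.03] rot [-0.02 -0.01  0.03] F [-0.19  1.17 -1.38] gap 19.0 grip 61.9
Ftool [ 0.16 -0.26  1.8 ] Ttool [ 0.01 -0.23  0.02]
```

>>> {"method": "arm_command", "body": {
  "rows": [
    {"dr": [0,0,0],"delta_pos": [-0.08,0,0],"grip": 0},
    {"dr": [0,0,0],"delta_pos": [-0.08,0,0],"grip": 0},
    {"dr": [0,0,0],"delta_pos": [0,0,0],"grip": 0}
  ]
}}

```text
t: 16.88
tcp_pos: [509.8, -153.9, 189.9]
ee_rot: [0.692, 0.657, 0.218, -0.207]
wrist_force: [0.4, -0.1, -1.9]
finger_gap: 19.0
grip_force: 61.9
```

>>> {"method": "arm_command", "body": {
  "rows": [
    {"dr": [0,0,0],"delta_pos": [-0.06,0,0],"grip": 0},
    {"dr": [0,0,0],"delta_pos": [0,0,0],"grip": 0}
  ]
}}

```text
t: 17.12
tcp_pos: [509.8, -155.0, 189.2]
ee_rot: [0.692, 0.657, 0.218, -0.207]
wrist_force: [0.0, 2.5, -0.8]
finger_gap: 19.4
grip_force: 62.0
```

```bash
python3 -c "
from h import *
st()"
```

```text
t 17.12 pos [ 509.77 -154.96  189.23] now-frame [-0.02 -0.01  0.03] target-frame [-0.02 -0.01  0.03] rot [-0.02 -0.01  0.03] F [ 0.01  2.54 -0.81] gap 19.4 grip 62.0
Ftool [ 1.62 -0.12  2.12] Ttool [ 0.   -0.05 -0.02]
```

>>> {"method": "arm_command", "body": {
  "rows": [
    {"dr": [0,0,0],"delta_pos": [-0.06,0,0],"grip": 0},
    {"dr": [0,0,0],"delta_pos": [-0.06,0,0],"grip": 0},
    {"dr": [0,0,0],"delta_pos": [0,0,0],"grip": 0}
  ]
}}

```text
t: 17.5
tcp_pos: [509.8, -155.2, 189.2]
ee_rot: [0.69, 0.657, 0.22, -0.209]
wrist_force: [-0.7, 10.9, 7.9]
finger_gap: 19.1
grip_force: 62.3
```

>>> {"method": "arm_command", "body": {
  "rows": [
    {"dr": [0,0,0],"delta_pos": [-0.06,0,0],"grip": 0},
    {"dr": [0,0,0],"delta_pos": [0,0,0],"grip": 0}
  ]
}}

```text
t: 17.75
tcp_pos: [509.8, -155.2, 189.1]
ee_rot: [0.69, 0.657, 0.221, -0.21]
wrist_force: [-0.6, 15.4, 13.3]
finger_gap: 19.3
grip_force: 62.4
```

```bash
python3 - <<'E'
from h import *
st()
S=save("side","s5.png")[:,:,::-1]
cv2.imwrite("pics/w5.png",cv2.resize(S[205:285,265:335],None,fx=7,fy=7,interpolation=2))
E
```

```text
t 17.75 pos [ 509.84 -155.24  189.14] now-frame [-0.01 -0.01  0.03] target-frame [-0.01 -0.01  0.03] rot [-0.09 -0.45  0.16] F [-0.57 15.4  13.32] gap 19.3 grip 62.4
Ftool [20.24 -1.32 -1.95] Ttool [0.34 2.46 0.21]
```

View pics/w5.png

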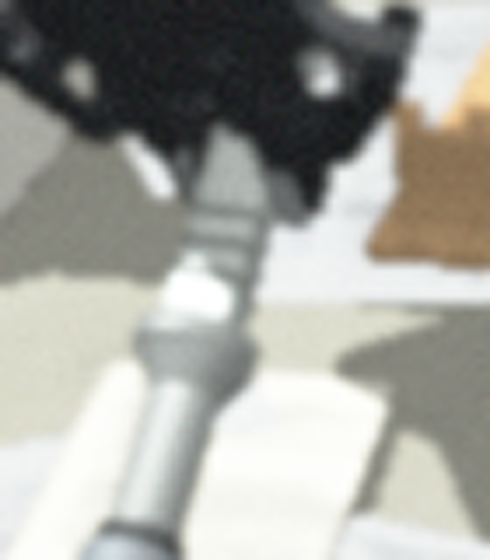

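The collar is seated on the funnel rim, at about (195,350) in the crop, with no visible gap. It stopped hard at 20 N at the nominal depth. Now drawing it out along the axis.

>>> {"method": "arm_command", "body": {
  "rows": [
    {"dr": [0,0,0],"delta_pos": [0.15,0,0],"grip": 0},
    {"dr": [0,0,0],"delta_pos": [0.3,0,0],"grip": 0},
    {"dr": [0,0,0],"delta_pos": [0.5,0,0],"grip": 0},
    {"dr": [0,0,0],"delta_pos": [0.5,0,0],"grip": 0},
    {"dr": [0,0,0],"delta_pos": [0.5,0,0],"grip": 0}
  ]
}}

```text
t: 18.42
tcp_pos: [511.7, -118.1, 215.2]
ee_rot: [0.692, 0.657, 0.218, -0.207]
wrist_force: [-0.2, 0.5, -1.4]
finger_gap: 18.8
grip_force: 61.9
```

>>> {"method": "arm_command", "body": {
  "rows": [
    {"dr": [0,0,0],"delta_pos": [0.5,0,0],"grip": 0},
    {"dr": [0,0,0],"delta_pos": [0.5,0,0],"grip": 0},
    {"dr": [0,0,0],"delta_pos": [0.5,0,0],"grip": 0},
    {"dr": [0,0,0],"delta_pos": [0.5,0,0],"grip": 0},
    {"dr": [0,0,0],"delta_pos": [0.6,0,0],"grip": 0},
    {"dr": [0,0,0],"delta_pos": [0.8,0,0],"grip": 0},
    {"dr": [0,0,0],"delta_pos": [0.8,0,0],"grip": 0},
    {"dr": [0,0,0],"delta_pos": [0.8,0,0],"grip": 0}
  ]
}}

```text
t: 19.42
tcp_pos: [517.0, -15.3, 287.3]
ee_rot: [0.692, 0.657, 0.218, -0.207]
wrist_force: [-0.6, 0.0, -2.7]
finger_gap: 19.1
grip_force: 61.9
```

```bash
python3 -c "
from h import *
st(40)
S=save('side','s6.png')
print(manip.place_of('side','rod_end')[:1])
o=manip.observe();print(proj('side',o['tcp_pos']+R.from_quat(o['ee_rot']).apply([-163,0,2.7])))
save('top','t6.png')
for n in('log_pad',):
  for c in('side','top'):
    for f in(manip.place_of,manip.find_in):
      r=f(c,n)[:1]; print(n,c,r,[atz(c,k['location'],z) for k in r for z in(0,11)])
"
```

```text
t 19.43 pos [516.95 -15.32 287.26] now-frame [-0.53 -0.    0.03] target-frame [-0.53 -0.    0.03] rot [-0.01  0.    0.05] F [-0.59  0.04 -2.7 ] gap 19.1 grip 61.9
Ftool [-1.54 -0.59  2.21] Ttool [ 0.06 -0.45 -0.07]
[{'location': [300.5, 226.4], 'confidence': 0.73}]
[302.39 224.63]
log_pad side [{'location': [292.3, 278.3], 'confidence': 0.67}] [array([446.59, -43.08,   0.  ]), array([452.85, -60.98,  11.  ])]
log_pad side [{'location': [298.9, 276.0], 'confidence': 0.73}] [array([458.85, -29.24,   0.  ]), array([464.89, -47.39,  11.  ])]
log_pad top [{'location': [313.2, 261.2], 'confidence': 0.7}] [array([450.32, -28.76,   0.  ]), array([449.99, -29.1 ,  11.  ])]
log_pad top [{'location': [255.8, 204.0], 'confidence': 0.7}] [array([624.31, 152.7 ,   0.  ]), array([622.57, 150.88,  11.  ])]
```

>>> {"method": "arm_command", "body": {
  "rows": [
    {"dr": [0,-5,0],"delta_pos": [0,0,0],"grip": 0},
    {"dr": [0,-8,0],"delta_pos": [0,0,0],"grip": 0},
    {"dr": [0,-8,0],"delta_pos": [0,0,0],"grip": 0},
    {"dr": [0,-8,0],"delta_pos": [0,0,0],"grip": 0},
    {"dr": [0,-6,0],"delta_pos": [0,0,0],"grip": 0},
    {"dr": [0,0,0],"delta_pos": [0.5,0,0],"grip": 0},
    {"dr": [0,0,0],"delta_pos": [0.5,-0.2,0.3],"grip": 0},
    {"dr": [0,0,0],"delta_pos": [0.5,-0.2,0.5],"grip": 0}
  ]
}}

```text
t: 20.78
tcp_pos: [508.5, 21.8, 265.3]
ee_rot: [0.726, 0.688, 0.0, -0.001]
wrist_force: [-0.2, 0.2, -2.8]
finger_gap: 19.1
grip_force: 61.9
```

```bash
python3 -c "
from h import *
togo((455.5,131,113),(0,0,-1),yw(-3))"
```

```text
t 20.77 pos [508.51  21.79 265.32] now-frame [ 4.24 -2.35  6.1 ] target-frame [ 4.25 -2.35  6.09] rot [-0.03 -0.08 -0.04] F [-0.16  0.15 -2.8 ] gap 19.1 grip 61.9
```

>>> {"method": "arm_command", "body": {
  "rows": [
    {"dr": [0,0,0],"delta_pos": [0.6,-0.3,0.8],"grip": 0},
    {"dr": [0,0,0],"delta_pos": [0.6,-0.3,0.8],"grip": 0},
    {"dr": [0,0,0],"delta_pos": [0.6,-0.3,0.8],"grip": 0},
    {"dr": [0,0,0],"delta_pos": [0.6,-0.3,0.8],"grip": 0},
    {"dr": [0,0,0],"delta_pos": [0.6,-0.3,0.8],"grip": 0},
    {"dr": [0,0,0],"delta_pos": [0.5,-0.3,0.8],"grip": 0},
    {"dr": [0,0,0],"delta_pos": [0.2,-0.2,0.4],"grip": 0},
    {"dr": [0,0,0],"delta_pos": [0,0,0.2],"grip": 0}
  ]
}}

```text
t: 21.78
tcp_pos: [462.9, 116.4, 130.3]
ee_rot: [0.725, 0.689, -0.0, -0.001]
wrist_force: [-0.2, 0.6, -1.6]
finger_gap: 19.1
grip_force: 61.9
```

>>> {"method": "arm_command", "body": {
  "rows": [
    {"dr": [0,0,0],"delta_pos": [0,0,0],"grip": 0},
    {"dr": [0,0,0],"delta_pos": [0,0,0],"grip": 0},
    {"dr": [0,0,0],"delta_pos": [0,0,0],"grip": 0},
    {"dr": [0,0,0],"delta_pos": [0,0,0],"grip": 0}
  ]
}}

```text
t: 22.28
tcp_pos: [464.1, 116.3, 131.7]
ee_rot: [0.725, 0.688, 0.0, 0.0]
wrist_force: [-0.4, 0.5, -1.1]
finger_gap: 19.0
grip_force: 61.9
```

```bash
python3 - <<'E'
from h import *
togo((455.5,131,113),(0,0,-1),yw(-3))
gpts()
T=save("top","t7.png")[:,:,::-1];S=save("side","s7.png")[:,:,::-1]
o=manip.observe();Rc=R.from_quat(o["ee_rot"])
for c in("side","top"):
    for d in(63,163,181): print(c,d,proj(c,o["tcp_pos"]+Rc.apply([-d,0,2.7])))
W=np.zeros((600,800,3),np.uint8);W[:280]=cv2.resize(T[230:286,220:380],None,fx=5,fy=5,interpolation=2)
W[285:597,:780]=cv2.resize(S[215:275,260:410],None,fx=5.2,fy=5.2,interpolation=2);cv2.imwrite("pics/w7.png",W)
E
```

```text
t 22.27 pos [464.06 116.27 131.65] now-frame [ 0.57 -0.37  0.75] target-frame [ 0.57 -0.37  0.75] rot [ 0.04 -0.01  0.02] F [-0.38  0.49 -1.09] gap 19.0 grip 61.9
gauge [462.95 111.76 136.35] err 2.212316498721405 tool [-4.56 -0.87 -4.7 ] [0.53, 0.66]
collar_face [452.75  60.3  130.59] err 0.7770296329291762 tool [-56.49  -8.39   1.05] [0.7, 0.77]
rod_end [452.02 -51.42 131.56] err 0.5124969194613904 tool [-168.09   -3.3     0.07] [0.75, 0.74]
side 63 [307.07 213.52]
side 163 [292.64 230.38]
side 181 [289.82 233.67]
top 63 [282.22 255.62]
top 163 [318.18 258.11]
top 181 [324.67 258.55]
```

View pics/w7.png

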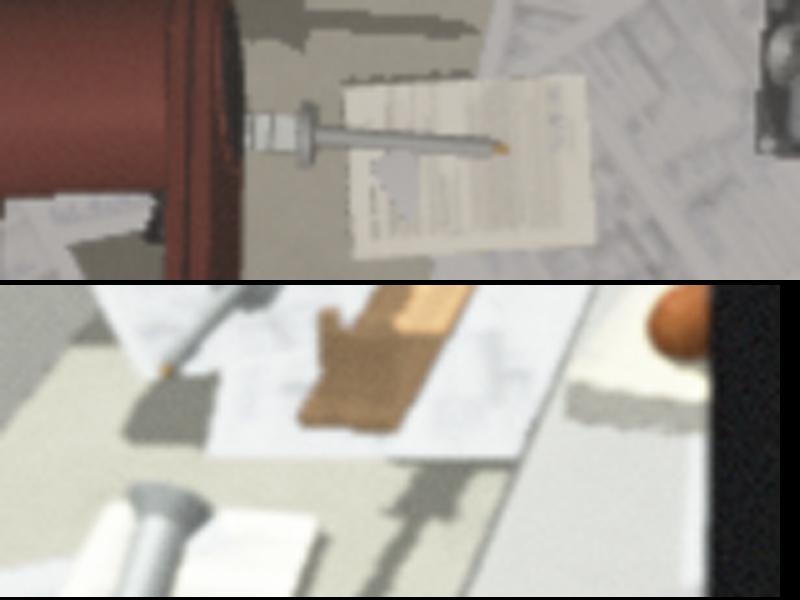

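Top view: rod end at about (317,259) with the plunger partly out. The pad centre is at about (313.6,262.8). The rod end needs about +16 mm in y, −10 mm in x and −20 mm in z.

>>> {"method": "arm_command", "body": {
  "rows": [
    {"dr": [0,0,0],"delta_pos": [0.2,-0.15,0.3],"grip": 0},
    {"dr": [0,0,0],"delta_pos": [0.3,-0.15,0.3],"grip": 0},
    {"dr": [0,0,0],"delta_pos": [0.1,-0.1,0.2],"grip": 0},
    {"dr": [0,0,0],"delta_pos": [0,0,0],"grip": 0},
    {"dr": [0,0,0],"delta_pos": [0,0,0],"grip": 0},
    {"dr": [0,0,0],"delta_pos": [0,0,0],"grip": 0},
    {"dr": [0,0,0],"delta_pos": [0,0,0],"grip": 0},
    {"dr": [0,0,0],"delta_pos": [0,0,0],"grip": 0}
  ]
}}

```text
t: 23.78
tcp_pos: [454.6, 131.8, 111.4]
ee_rot: [0.725, 0.688, 0.0, 0.0]
wrist_force: [0.1, -0.4, -2.6]
finger_gap: 18.8
grip_force: 61.9
```

```bash
python3 - <<'E'
from h import *
togo((454.5,132.5,111),(0,0,-1),yw(-3))
gpts();print(manip.observe()["dq"])
E
```

```text
t 23.77 pos [454.64 131.79 111.39] now-frame [ 0.03 -0.01  0.02] target-frame [ 0.03 -0.01  0.02] rot [ 0.01 -0.    0.02] F [ 0.11 -0.36 -2.64] gap 18.8 grip 61.9
gauge [448.24 126.64 116.33] err 1.5434813281687818 tool [-5.48 -6.13 -4.94] [0.89, 0.67]
collar_face [441.83  76.01 102.1 ] err 2.462331847451861 tool [-56.37  -9.9    9.28] [0.91, 0.75]
rod_end [445.13 -33.17 105.59] err 1.584940359175675 tool [-165.23   -0.92    5.79] [0.89, 0.73]
[-0.  0. -0.  0. -0. -0.]
```

The rod end measures about (446,−32,107), over the pad's middle. The gauge is level and still.

```bash
python3 -c "
from rig import manip
print(manip.close_job())"
```

```text
the job is handed in; nothing more can be done
None
```

The job is handed in at about 24 s: the collar stopped hard on the tube's mouth at 20 N, and the gauge was drawn out and is now held level and still, rod end about 10 cm above the pad's middle; the plunger reading looked close to 10 mm in the picture but was not measured exactly.

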